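Close the plotter's control box

TASK

Close the open control box of the drawing machine with its plywood cover, the one with the red handle: hold the cover tilted, push its blue-striped edge in under the yellow overhanging lip of the box, then turn it down flat so that it lies fully home in the pocket. Keep hold of it until it is down in the pocket, then let go, and leave the orange cover and the glass dish where they are.

Things in the scene. Friction and masses are not known exactly. Their poses are not given: they have to be found in the camera images.
- pocket (a point): Open black box, 156 x 116 mm, fixed. Point: centre of its pocket (144 along x, 104 along y) at seat height, 34 mm above the bench. z up, -x to the lip wall nearest the robot, turned <=0.3 rad. Yellow lip over the -x end overhangs 26 mm, underside 25 and top 31 mm above the seat. Other walls rise 20 mm above the seat: with its blue edge in, the cover clears the far wall tilted 9+ deg; 15-25 easy.
- cover_handle (a point): The right cover: plywood plate 130 (x) x 90 (y) x 8 mm, red handle bar on it 12 (x) x 50 (y) x 40 mm tall, 130 g. Point: centre of the bar; the plate's underside is 28 mm below. -x points to the blue-striped edge (85 mm away), +x to the other (45 mm). Grip the bar along x. Home: this point is 20 mm along +x from, and 28 mm above, the pocket point, x axes parallel; 7 mm play all round.
- spare_handle (a point): Bystander: orange cover of another machine, plate 96 x 70 x 6 mm with a black handle bar 12 x 40 x 34 mm tall. Point: centre of the bar, 23 mm above the bench. It and the plywood cover lie either side of the box, in either order. Leave it alone.
- dish_mid (a point): Bystander: round closed glass dish with amber content, 91 mm across, 15 mm high, on the bench beyond the box. Point: its centre, 7 mm above the bench. Leave it alone.
Not all that is in view belongs to the job. Several things look just like the part that bears pocket: the one meant starts farthest from the robot's base.

How it is judged:
By the outcome, as a careful person would: the job done as asked, in the order asked, and still so for the second after the job is handed in, with the robot touching nothing.
It also fails if it takes over 42 s, if anything falls off the work surface, if the arm or the gripper's body presses on something with over 40 N, if the wrist force passes 120 N, or if a joint passes its speed limit or range.

ROBOT

A 6-joint arm with a two-finger parallel gripper is mounted at the origin on the work surface. World frame = base frame: x ahead of the robot, y to its left, z up, the work surface at z = 0. Lengths are in m, angles in rad, forces in N, time in s.
With the tool pointing down it reaches from about 0.225 to 0.875 m from the base axis. Payload 3.4 kg.
Tool frame: the origin (TCP) lies at the very end of the fingers, on their centre line; the grasp point (between the pads) lies 19 mm behind it; z points along the fingers, y is the direction in which the jaws open and shut (so a half turn about z gives the same grasp; the last joint's range is limited). The gripper opens to 85 mm and grips with 20 to 120 N. Pads are 22 mm wide; open, the fingers measure 114 mm over their backs; the gripper's body (76 mm by 85 mm) begins 54 mm behind the grasp point. The pads swing forward as they close: fully open they stand 13 mm farther back than shut.
Start: joints at [1.143, 0.276, 1.505, -0, 1.361, -0.121], TCP at [0.174, 0.548, 0.231] pointing down, gripper open.
Joint ranges: [-2.89, 2.89], [-0.75, 2.08], [0.22, 2.7], [-1.18, 4.32], [0.11, 2.71], [-2.7, 2.7]. Speed limits (rad/s): [2.57, 2.57, 3.14, 3.14, 3.14, 3.14].

INTERFACE

Orientations are given as a unit quaternion [w, x, y, z].
In Python, from rig import manip gives the robot as it stands. The module is installed in compiled form; this text tells all that it offers.
- The arm moves only by the tool carry_out, never from a script. Its argument "moves" is one flat list of numbers, 5 for each row, row after row: the opening in per cent of the stroke, from 0 (shut) to 100 (fully open), then the shift along the world's x, y, z in cm, then the turn about the world's z in rad. A call has exactly 10 rows; each row shifts and turns the commanded pose from where the row before left it; what a row does not reach is not made up. A row lasts 1/10 s, in which the tool goes at most 50 mm and 8.59 degrees, less where a joint would pass 70% of its speed; a pose out of reach is approached as far as the arm can. A call is refused whole if a number of a shift passes 5 or a number of a turn 0.15, either way. A call with a gripper value outside its range is refused whole. The fingers move at their own pace and stop on an object; "squeeze" is the grip in N (left out, the last holds). Time passes only in rows, so rows that do not move let the fingers close, or fill a call up. It gives the time, the measured TCP pose, the force and the opening at its end, in the units of the state.
- manip.get_state(): the state, without advancing time (a new reading comes with each control period).
- manip.get_image(name): name is "scene" or "top" or "wrist"; returns the picture (400x640x3 uint8, red, green, blue); there is no depth.
- manip.camera_info(name): a dict with "fov_y" (degrees; the focal length in pixels is half the picture's height over the tangent of half this angle, whatever the lens; pixels are square), "cx", "cy" (the principal point, pixels), "dist" ([k1, k2, p1, p2, k3] as OpenCV has them; the pictures are not rectified), "rvec" (rotation vector, rad) and "tvec" (3), from world to camera coordinates, as OpenCV has them; the wrist camera has in their place "hand_eye" (4x4, takes a point from camera to tool coordinates, whose origin is the TCP and whose axes are the flange's). Camera axes: x right, y down, z forward; pixel columns grow to the right and rows downward; lengths in m; the calibration is good to about 2 mm. A picture is of the moment at which its call begins: read the wrist's pose just before it. camera_info takes no time and is no camera call.
- manip.sign_off(): hands the job in, once; it reports no verdict.
The state is a dict: "clock": time; "qpos": joint angles; "qd": joint speeds; "effort": joint torques, N m; "position": TCP position; "ee_rot": TCP orientation; "contact_force": force on the tool from outside, world axes, zero at the start; "moment": the same for the moment, N m; "width": finger opening in m.
Only numpy, scipy, OpenCV 4.12 (cv2) and the standard library are available. Lean on these libraries where they do the work, as an engineer would, in place of code of your own. Each camera call takes 0.05 s, during which the arm holds its last target. There are 200 camera calls.

## Working session

There is one attempt and no reset: what is moved stays moved. The work goes in short steps, Python scripts to look and compute and a tool call to move; the robot and the scene stay as the last step left them, time stands still between calls to the robot, and variables do not carry over. Pictures are saved under pics/ and viewed, about 8 in all and at most 12, crops included, and the job is handed in when it is done.

Besides the shell and the picture viewer there is one more tool, called after ">>>" as name(argument=value, ...), one argument or row to a line, values as JSON. carry_out: Moves the arm, as the interface text tells. Its arguments: {"type":"object","properties":{"moves":{"type":"array","items":{"type":"number"}},"squeeze":{"type":"number"}},"required":["moves"]}

```bash
mkdir -p pics
cat > h.py <<'E'
import numpy as np, cv2
from rig import manip
from scipy.spatial.transform import Rotation as R
def cam(n):
    i=manip.camera_info(n); f=200/np.tan(np.radians(i['fov_y'])/2)
    K=np.array([[f,0,i['cx']],[0,f,i['cy']],[0,0,1.]]); d=np.array(i['dist'],float)
    if n=='wrist':
        s=manip.get_state(); q=s['ee_rot']; T=np.eye(4)
        T[:3,:3]=R.from_quat([q[1],q[2],q[3],q[0]]).as_matrix(); T[:3,3]=s['position']
        W=T@np.array(i['hand_eye']); Rm=W[:3,:3].T; t=-Rm@W[:3,3]
    else: Rm=cv2.Rodrigues(np.array(i['rvec'],float))[0]; t=np.array(i['tvec'],float)
    return K,d,Rm,t
def back(c,uv,z):
    K,d,Rm,t=c; p=cv2.undistortPoints(np.array(uv,float).reshape(-1,1,2),K,d)[:,0]
    r=np.c_[p,np.ones(len(p))]@Rm; o=-Rm.T@t
    return o+r*((np.array(z)-o[2])/r[:,2])[:,None]
def proj(c,P):
    K,d,Rm,t=c; return cv2.projectPoints(np.array(P,float).reshape(-1,3),cv2.Rodrigues(Rm)[0],t,K,d)[0][:,0]
def snap(n,f,crop=None,s=1):
    im=manip.get_image(n)[:,:,::-1]
    if crop: im=im[crop[1]:crop[3],crop[0]:crop[2]]
    cv2.imwrite('pics/'+f,cv2.resize(np.ascontiguousarray(im),None,fx=s,fy=s,interpolation=cv2.INTER_CUBIC))
E
python3 - <<'E'
from h import *
snap('top','a.png',s=1.25); snap('scene','b.png',s=1.25)
print(manip.get_state())
c=cam('top');print(c[2],c[3])
E
```

```text
{'clock': 0.1, 'qpos': array([ 1.14299526e+00,  2.76532067e-01,  1.50601012e+00, -7.38184469e-06,
        1.36070741e+00, -1.20972036e-01]), 'qd': array([ 0.0012606 , -0.00087975, -0.00139219,  0.00026476,  0.00148073,
       -0.00019954]), 'effort': array([ 8.23733935e-04, -4.17695332e+01, -2.46407479e+01, -1.14111249e-04,
        5.71675351e-03,  1.19666871e-05]), 'position': array([0.17346525, 0.54771229, 0.23052461]), 'ee_rot': array([-2.21005344e-04,  1.52812614e-01,  9.88254835e-01, -7.98456666e-04]), 'contact_force': array([ 0.14129394,  0.04167524, -0.20794842]), 'moment': array([-0.06730839,  0.05968944,  0.02670994]), 'width': 0.08489601580015585}
[[ 0.01598696 -0.99981782  0.01042804]
 [-0.98079974 -0.01770848 -0.19421196]
 [ 0.19436124 -0.00712296 -0.98090416]] [-0.00918789  0.51792035  0.8455404 ]
```

View pics/a.png

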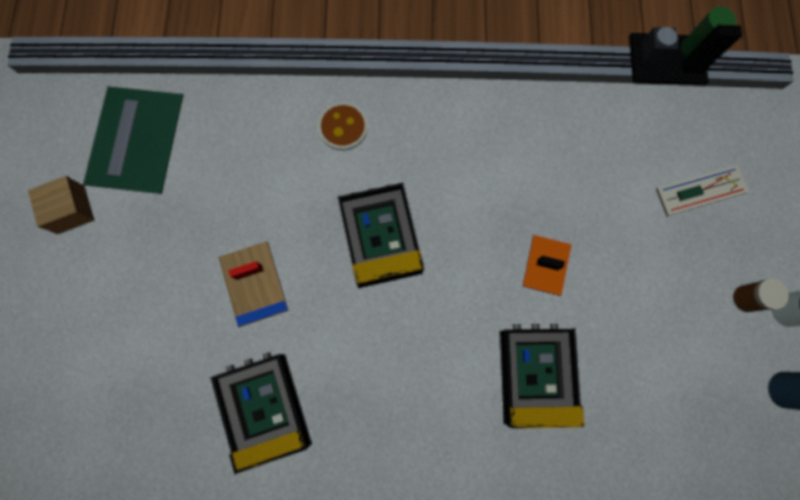

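View pics/b.png

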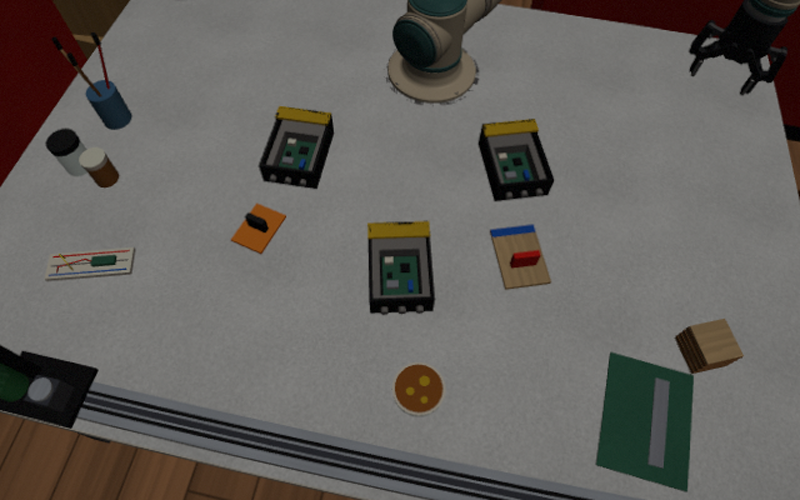

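Top view (1.25×): the plywood cover is at about (252,283) with its blue edge towards the robot. The target box, the farthest of three, is at (380,235), the dish at (343,126) and the orange cover at (548,265). I'll enlarge the cover and box.

Run:
```python
from h import *
im=cv2.imread('pics/a.png'); im=cv2.resize(im[170:335,210:435],None,fx=3.5,fy=3.5,interpolation=cv2.INTER_CUBIC)
cv2.imwrite('pics/c.png',cv2.convertScaleAbs(im,alpha=1.4))
```

```text
(no output)
```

View pics/c.png

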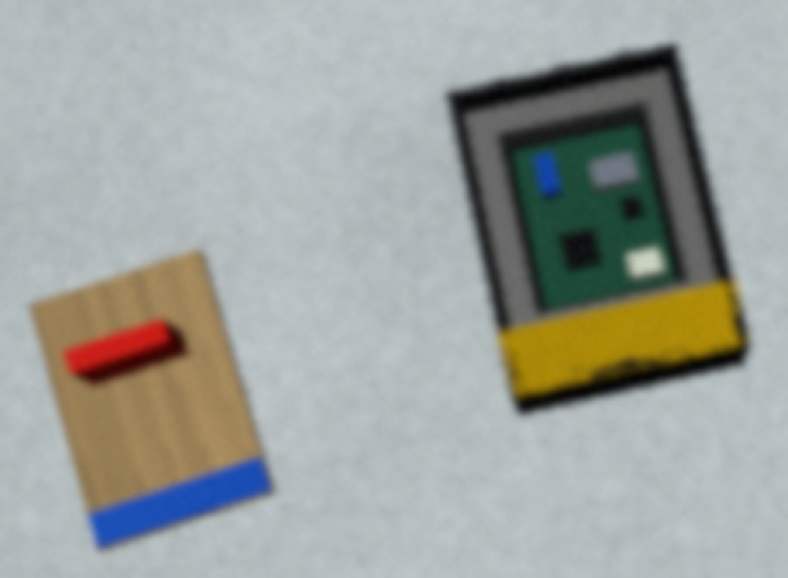

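```bash
cat > fit.py <<'E'
from h import *
from scipy.optimize import least_squares
def fit(c,uv,P,x0):
    P=np.array(P,float)
    def w(v): 
        a=v[2]; Q=P.copy(); Q[:,0]=v[0]+P[:,0]*np.cos(a)-P[:,1]*np.sin(a); Q[:,1]=v[1]+P[:,0]*np.sin(a)+P[:,1]*np.cos(a); return Q
    r=least_squares(lambda v:(proj(c,w(v))-uv).ravel(),x0); return r.x,np.abs(r.fun).max()
COVER=[[.045,.045,.008],[.045,-.045,.008],[-.085,-.045,.008],[-.085,.045,.008]]
BOX=[[-.046,.058,.065],[-.046,-.058,.065],[-.078,.058,.065],[-.078,-.058,.065],[.078,.058,.054],[.078,-.058,.054]]
E
python3 - <<'E'
from fit import *
c=cam('top')
f=lambda l:(np.array(l)/3.5+[210,170])/1.25
print(fit(c,f([(32,303),(202,251),(272,490),(98,548)]),COVER,[.45,.2,.2]))
print(fit(c,f([(500,331),(736,281),(518,397),(745,347),(449,95),(674,46)]),BOX,[.5,0,.2]))
E
```

```text
(array([0.48955337, 0.25963172, 0.33597479]), np.float64(0.6567150307724319))
(array([0.55416765, 0.03098477, 0.24122743]), np.float64(1.7041508194723747))
```

>>> carry_out(
  moves=[100, 3.5, -3.2, 0, 0.07, 100, 3.5, -3.2, 0, 0.07, 100, 3.5, -3.2, 0, 0.07, 100, 3.5, -3.2, 0, 0.07, 100, 3.5, -3.2, 0, 0.07, 100, 3.5, -3.2, 0, 0.07, 100, 3.5, -3.2, 0, 0.07, 100, 3.5, -3.2, 0, 0.07, 100, 3.5, -3.2, 0, 0.084, 100, 0, 0, 0, 0],
  squeeze=20,
)

```text
clock: 1.1
position: [0.493, 0.256, 0.2306]
ee_rot: [0.001, -0.165, 0.986, -0.001]
contact_force: [-0.3, 0.8, 0.0]
width: 0.0849
```

Run:
```python
from h import *
s=manip.get_state();print(s['position'],s['ee_rot'],s['clock'],s['contact_force'])
np.save('c1.npy',np.array(cam('wrist'),dtype=object),allow_pickle=True)
snap('wrist','d.png',s=1.25)
```

```text
[0.49299587 0.25604338 0.23059745] [ 7.99973513e-04 -1.65325025e-01  9.86237838e-01 -1.38658514e-03] 1.1 [-0.25938939  0.81145354  0.04447946]
```

View pics/d.png

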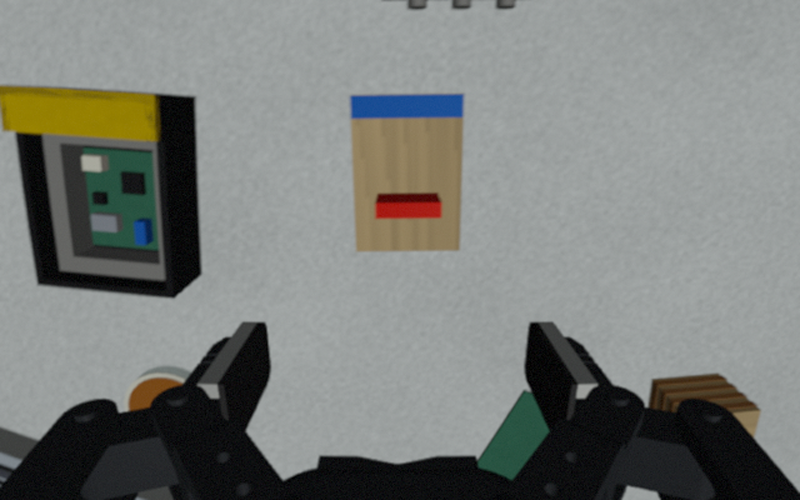

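Wrist view: the cover's plate corners are at (351,96), (463,95), (460,250) and (357,251). The box is on the left with its lip at (0–160, 87–141).

Run:
```python
from fit import *
c=cam('wrist'); f=lambda l:np.array(l)/1.25
v,e=fit(c,f([(460,250),(357,251),(351,96),(463,95)]),COVER,[.49,.26,.33]);print(v,e)
print(proj(c,[[v[0],v[1],.048]])*1.25)
print(fit(c,f([(160,141),(3,131),(159,96),(0,87),(173,296),(39,283)]),BOX,[.55,.03,.24]))
c=np.load('c1.npy',allow_pickle=True)
```

```text
[0.48698369 0.26617058 0.34571384] 0.9659455070024023
[[409.25492151 211.02732729]]
(array([0.55171207, 0.03809569, 0.23544858]), np.float64(2.5044066346291345))
```

>>> carry_out(
  moves=[100, -0.6, 0.9, -3.5, 0.01, 100, 0, 0, -4, 0, 100, 0, 0, -4, 0, 100, 0, 0, -4, 0, 100, 0, 0, -3, 0, 100, 0, 0, -2, 0, 100, 0, 0, -1.4, 0, 100, 0, 0, 0, 0, 0, 0, 0, 0, 0, 0, 0, 0, 0, 0],
  squeeze=22,
)

```text
clock: 2.15
position: [0.4832, 0.2697, 0.0134]
ee_rot: [0.001, -0.173, 0.985, 0.0]
contact_force: [0.3, -1.3, 1.3]
width: 0.0587
```

>>> carry_out(
  moves=[0, 0, 0, 0, 0, 0, 0, 0, 0, 0, 0, 0, 0, 0, 0, 0, 0, 0, 0, 0, 0, 0, 0, 0, 0, 0, 0, 0, 1, 0, 0, 0, 0, 2, 0, 0, 0, 0, 3, 0, 0, 0, 0, 4, 0, 0, 0, 0, 0, 0],
)

```text
clock: 3.15
position: [0.4862, 0.2708, 0.118]
ee_rot: [0.006, -0.173, 0.985, 0.001]
contact_force: [1.0, 0.9, -1.3]
width: 0.0497
```

Run:
```python
from h import *
s=manip.get_state();print(s['position'],s['ee_rot'],s['clock'],s['contact_force'],s['width'])
snap('wrist','e.png',s=1.25)
```

```text
[0.48617204 0.27079937 0.11799541] [ 0.005512   -0.17259627  0.9849762   0.00142805] 3.15 [ 0.96656432  0.87018777 -1.29684574] 0.04967336810517656
```

View pics/e.png

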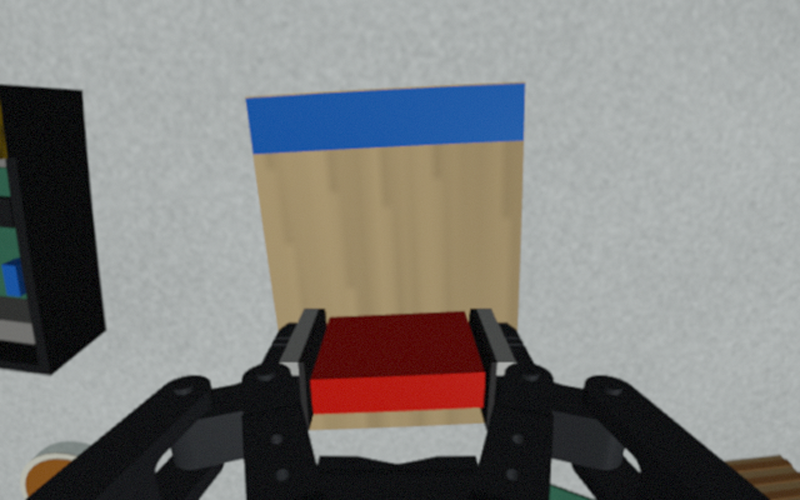

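```bash
cat > tilt.py <<'E'
from fit import *
def pose(uv,P,c,verb=1):
    K,d,Rm,t=c
    ok,r,tv=cv2.solvePnP(np.array(P,float),np.array(uv,float)/1.25,K,d)
    e=np.abs(cv2.projectPoints(np.array(P,float),r,tv,K,d)[0][:,0]-np.array(uv)/1.25).max()
    Rw=Rm.T@cv2.Rodrigues(r)[0]; p=Rm.T@(tv[:,0]-t)
    print('handle',p,'yaw',np.arctan2(Rw[1,0],Rw[0,0]),'pitch deg(+ = blue down)',np.degrees(np.arcsin(Rw[2,0])),'roll',np.degrees(np.arctan2(Rw[2,1],Rw[2,2])),'err',e)
# frame: handle centre
H=[[-.085,-.045,-.02],[-.085,.045,-.02],[-.006,-.025,.02],[-.006,.025,.02],[.006,-.025,.02],[.006,.025,.02],[-.006,-.025,-.02],[-.006,.025,-.02]]
E
python3 - <<'E'
from tilt import *
pose([(247,98),(524,83),(312,379),(485,371),(314,413),(485,407),(332,318),(465,313)],H,cam('wrist'))
E
```

```text
handle [0.48840192 0.27159914 0.13003566] yaw 0.39900918977894057 pitch deg(+ = blue down) 1.2690735446447878 roll 0.25982465098654633 err 1.3524815069347085
```

Run:
```python
from h import *
for i in range(3):
    s=manip.get_state();print(s['position'].round(4),s['ee_rot'].round(4),s['qd'].round(3),s['clock'],s['contact_force'].round(2)); manip.get_image('top')
```

```text
[0.4845 0.2701 0.1155] [ 3.300e-03 -1.726e-01  9.850e-01  9.000e-04] [ 0.     0.042  0.067 -0.001 -0.009 -0.001] 3.2 [-0.19 -0.56 -1.56]
[0.483  0.2694 0.1135] [ 1.100e-03 -1.726e-01  9.850e-01  4.000e-04] [-0.     0.033  0.046 -0.001 -0.002  0.   ] 3.25 [ 0.12  0.07 -1.46]
[0.4819 0.2689 0.1122] [-4.000e-04 -1.727e-01  9.850e-01  0.000e+00] [-0.003  0.022  0.023 -0.003  0.    -0.002] 3.3 [-0.39  0.6  -1.79]
```

>>> carry_out(
  moves=[0, -0.4, -2, 0, -0.02, 0, -0.4, -3.5, 0, -0.02, 0, -0.4, -4, 0, -0.02, 0, -0.4, -4, 0, -0.02, 0, -0.4, -4, 0, -0.02, 0, -0.4, -4, 0, -0.02, 0, -0.4, -3, 0, -0.02, 0, -0.4, -1.4, 0, -0.02, 0, 0, 0, 0, 0, 0, 0, 0, 0, 0],
)

```text
clock: 4.35
position: [0.4499, 0.0104, 0.1113]
ee_rot: [-0.001, -0.093, 0.996, 0.001]
contact_force: [-0.5, 0.1, -1.1]
width: 0.0495
```

Run:
```python
from h import *
manip.get_image('scene');manip.get_image('scene');
snap('top','f0.png',(230,100,390,300),3)
s=manip.get_state();print(s['position'],s['ee_rot'],s['clock'],s['contact_force'],s['width'])
snap('wrist','f.png',s=1.25)
a=cv2.imread('pics/f0.png');b=cv2.imread('pics/f.png')[:, :]
b=cv2.resize(b,None,fx=.4,fy=.4)
```

```text
[0.45054337 0.01107832 0.11189799] [-4.18428673e-04 -9.40922973e-02  9.95563335e-01  3.32680180e-04] 4.5 [ 0.09212557 -0.80068153 -0.91718768] 0.049878189674627406
```

View pics/f.png

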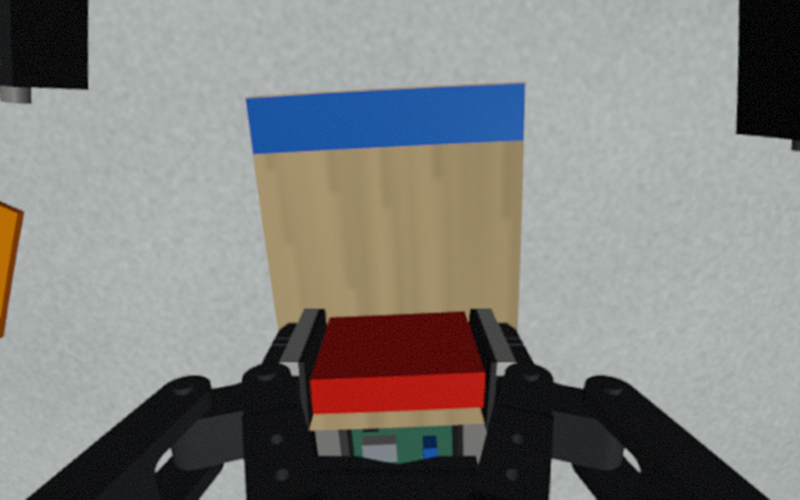

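View pics/f0.png

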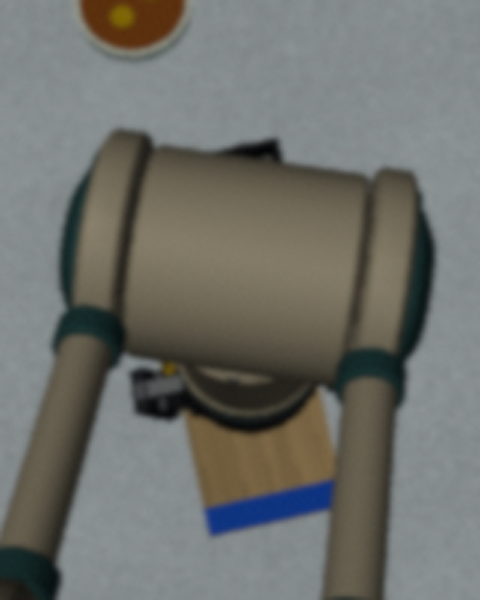

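Wrist view: the cover is held level, with a slight yaw in the grip, and behind it the box's board shows at columns 350–455. Top view: the arm hides the box. I'll check the box's y estimate against the board columns.

Run:
```python
from tilt import *
c=cam('wrist')
pose([(247,98),(524,83),(312,379),(485,371),(314,413),(485,407),(332,318),(465,313)],H,c)
for b in ([.5542,.031,.241],[.5517,.0381,.2355]):
    a=b[2]; ex=np.array([np.cos(a),np.sin(a)])
    print([(proj(c,[[*(np.array(b[:2])+ex*k),z]])*1.25).round(0).tolist() for z in (.02,.034) for k in (-.02,0,.03)])
```

```text
handle [0.45487033 0.01210982 0.12653693] yaw 0.24070723936181423 pitch deg(+ = blue down) 0.8479158269030787 roll 0.2704193469681148 err 1.3524815069347085
[[[396.0, 380.0]], [[398.0, 407.0]], [[400.0, 445.0]], [[396.0, 394.0]], [[398.0, 422.0]], [[400.0, 461.0]]]
[[[408.0, 378.0]], [[409.0, 405.0]], [[411.0, 443.0]], [[409.0, 392.0]], [[410.0, 420.0]], [[412.0, 459.0]]]
```

>>> carry_out(
  moves=[0, 0.4, 0.1, 0, 0, 0, 0.4, 0.1, -0.5, 0, 0, 0, 0, -1, 0, 0, 0, 0, -1, 0, 0, 0, 0, -0.5, 0, 0, 0, 0, 0, 0, 0, 0, 0, 0, 0, 0, 0, 0, 0, 0, 0, 0, 0, 0, 0, 0, 0, 0, 0, 0],
)

```text
clock: 5.55
position: [0.4589, 0.0121, 0.0827]
ee_rot: [0.0, -0.093, 0.996, -0.0]
contact_force: [-0.8, -0.2, -0.7]
width: 0.05
```

>>> carry_out(
  moves=[0, 0, 0, -0.1, 0, 0, 0, 0, -0.1, 0, 0, 0, 0, -0.1, 0, 0, 0, 0, 0, 0, 0, 0, 0, 0, 0, 0, 0, 0, 0, 0, 0, 0, 0, 0, 0, 0, 0, 0, 0, 0, 0, 0, 0, 0, 0, 0, 0, 0, 0, 0],
)

```text
clock: 6.55
position: [0.4587, 0.0122, 0.0793]
ee_rot: [0.0, -0.093, 0.996, 0.0]
contact_force: [-0.5, 0.6, -0.6]
width: 0.0495
```

>>> carry_out(
  moves=[0, 0, 0, -0.1, 0, 0, 0, 0, -0.1, 0, 0, 0, 0, -0.1, 0, 0, 0, 0, 0, 0, 0, 0, 0, 0, 0, 0, 0, 0, 0, 0, 0, 0, 0, 0, 0, 0, 0, 0, 0, 0, 0, 0, 0, 0, 0, 0, 0, 0, 0, 0],
)

```text
clock: 7.55
position: [0.4586, 0.0121, 0.0785]
ee_rot: [0.0, -0.094, 0.996, -0.0]
contact_force: [-6.0, -0.0, 17.9]
width: 0.0496
```

>>> carry_out(
  moves=[0, 0, 0, -0.1, 0, 0, 0, 0, -0.1, 0, 0, 0, 0, -0.1, 0, 0, 0, 0, 0, 0, 0, 0, 0, 0, 0, 0, 0, 0, 0, 0, 0, 0, 0, 0, 0, 0, 0, 0, 0, 0, 0, 0, 0, 0, 0, 0, 0, 0, 0, 0],
)

```text
clock: 8.55
position: [0.4573, 0.0118, 0.0757]
ee_rot: [-0.001, -0.094, 0.996, -0.0]
contact_force: [-9.1, -0.5, 23.4]
width: 0.05
```

>>> carry_out(
  moves=[0, 0, 0, -0.1, 0, 0, 0, 0, -0.1, 0, 0, 0, 0, -0.1, 0, 0, 0, 0, -0.1, 0, 0, 0, 0, -0.1, 0, 0, 0, 0, 0, 0, 0, 0, 0, 0, 0, 0, 0, 0, 0, 0, 0, 0, 0, 0, 0, 0, 0, 0, 0, 0],
)

```text
clock: 9.55
position: [0.4558, 0.0114, 0.0704]
ee_rot: [-0.002, -0.094, 0.996, -0.001]
contact_force: [-11.0, -3.7, 23.8]
width: 0.0497
```

Run:
```python
from h import *
s=manip.get_state();print(s['position'],s['ee_rot'],s['clock'],s['contact_force'],s['width'])
snap('wrist','g.png',s=1.25)
```

```text
[0.45575575 0.01142121 0.07041097] [-2.49563463e-03 -9.44846147e-02  9.95522992e-01 -6.33232153e-04] 9.55 [-11.01653089  -3.68065362  23.76014922] 0.04973164844289377
```

View pics/g.png

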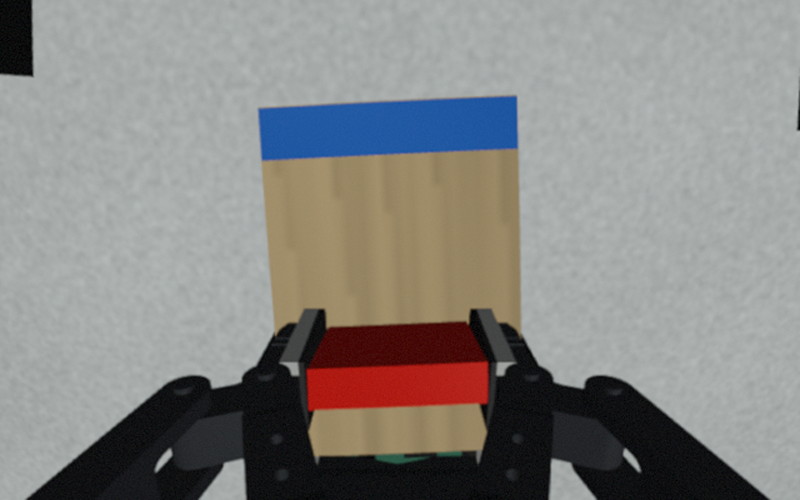

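The cover is now tilting blue edge down: blue corners (259,109) and (517,96), and more plate shows behind the bar.

Run:
```python
from tilt import *
pose([(259,109),(517,96),(308,370),(488,361),(310,411),(488,402),(328,328),(472,323)],H,cam('wrist'))
```

```text
handle [0.45826349 0.0122828  0.08995072] yaw 0.2403937058444428 pitch deg(+ = blue down) 11.197204898712524 roll 0.30357831592470147 err 3.2514342325458188
```

>>> carry_out(
  moves=[0, 0, 0, -0.1, 0, 0, 0, 0, -0.1, 0, 0, 0, 0, -0.1, 0, 0, 0, 0, -0.1, 0, 0, 0, 0, -0.1, 0, 0, 0, 0, 0, 0, 0, 0, 0, 0, 0, 0, 0, 0, 0, 0, 0, 0, 0, 0, 0, 0, 0, 0, 0, 0],
)

```text
clock: 10.6
position: [0.4547, 0.0112, 0.065]
ee_rot: [-0.004, -0.095, 0.996, -0.001]
contact_force: [-12.5, -5.2, 22.4]
width: 0.0494
```

Run:
```python
from h import *
s=manip.get_state();print(s['position'],s['ee_rot'],s['clock'],s['contact_force'],s['width'])
snap('wrist','i.png',s=1.25)
# blue edge rows automatically
im=cv2.imread('pics/i.png').astype(int); m=(im[:,:,0]>im[:,:,2]+60)&(im[:,:,0]>120)
ys,xs=np.nonzero(m)
for x in (300,400,480): print(x,ys[xs==x].min(),ys[xs==x].max())
print('cols',xs.min(),xs.max())
r=(im[:,:,2]>120)&(im[:,:,1]<60)
ys,xs=np.nonzero(r)
for x in (330,400,470): print(x,ys[xs==x].min(),ys[xs==x].max())
```

```text
[0.45470566 0.01116862 0.06495242] [-3.63847753e-03 -9.46808531e-02  9.95500755e-01 -7.37526480e-04] 10.6 [-12.47568131  -5.21557711  22.37091243] 0.049397898286241394
300 116 163
400 111 158
480 108 155
cols 265 513
330 358 401
400 355 398
470 352 395
```

Run:
```python
from tilt import *
pose([(265,118),(513,106),(306,359),(489,351),(308,402),(489,394)],H[:6],cam('wrist'))
from scipy.optimize import least_squares
```

```text
handle [0.45635321 0.01162325 0.08464032] yaw 0.2358106661153457 pitch deg(+ = blue down) 16.681556954873177 roll -0.1493415506158401 err 1.1275103601323622
```

>>> carry_out(
  moves=[0, 0, 0, 1.5, 0, 0, 0, 0, 2, 0, 0, 0, 0, 1.5, 0, 0, 1.5, 0.36, 0, 0, 0, 3, 0.73, 0, 0, 0, 3, 0.73, 0, 0, 0, 3, 0.73, 0, 0, 0, 2, 0.5, 0, 0, 0, 0.9, 0.21, 0, 0, 0, 0, 0, 0, 0],
)

```text
clock: 11.65
position: [0.5937, 0.0451, 0.112]
ee_rot: [-0.0, -0.094, 0.996, 0.0]
contact_force: [0.5, -0.2, -0.9]
width: 0.0496
```

>>> carry_out(
  moves=[0, 0, 0, 0, 0, 0, 0, 0, 0, 0, 0, 0, 0, 0, 0, 0, 0, 0, -0.7, 0, 0, 0, 0, -1.2, 0, 0, 0, 0, -1.2, 0, 0, 0, 0, -0.7, 0, 0, 0, 0, 0, 0, 0, 0, 0, 0, 0, 0, 0, 0, 0, 0],
)

```text
clock: 12.65
position: [0.5931, 0.0448, 0.0756]
ee_rot: [0.0, -0.093, 0.996, -0.0]
contact_force: [-0.4, 0.7, -1.6]
width: 0.0497
```

Run:
```python
from h import *
s=manip.get_state();print(s['position'],s['ee_rot'],s['clock'],s['contact_force'],s['width'])
snap('wrist','j.png',s=.9); snap('scene','k.png',(250,130,470,290),2.6)
a=cv2.imread('pics/j.png');b=cv2.imread('pics/k.png'); 
a=cv2.resize(a,(400,250)); b=b[:,:]; h=cv2.copyMakeBorder(a,0,b.shape[0]-250 if b.shape[0]>250 else 0,0,0,cv2.BORDER_CONSTANT)
b=cv2.resize(b,(400,int(b.shape[0]*400/b.shape[1])))
H=max(a.shape[0],b.shape[0]); p=lambda m:cv2.copyMakeBorder(m,0,H-m.shape[0],0,0,cv2.BORDER_CONSTANT)
cv2.imwrite('pics/l.png',np.hstack([p(a),p(b)]))
```

```text
[0.59314566 0.04476464 0.07564025] [ 4.29586438e-04 -9.34785845e-02  9.95621198e-01 -1.80030838e-05] 12.65 [-0.35556295  0.69745715 -1.63669654] 0.04967414350027536
```

View pics/l.png

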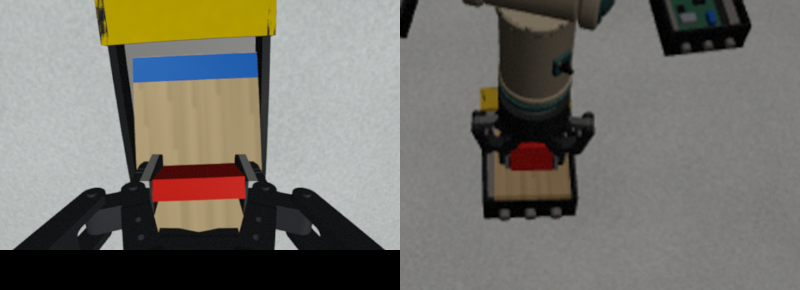

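The cover sits tilted inside the box opening. In the wrist half, the blue edge at (133–257, 53–59) is clear ahead of the lip's inner edge at (109,45)–(271,34). The scene view shows the cover between the walls.

Run:
```python
from tilt import *
c=cam('wrist')
im=cv2.imread('pics/j.png').astype(int)
yel=(im[:,:,2]>120)&(im[:,:,1]>90)&(im[:,:,0]<60)
ys,xs=np.nonzero(yel)
for x in (165,200,270,340,375): 
    q=ys[xs==x]; print(x,q.max() if len(q) else None)
for y in (30,40,45): print(y,xs[ys==y].min(),xs[ys==y].max())
k=1/.625
print(fit(c,np.array([(109,45),(271,34)])*k,[BOX[1],BOX[0]],[.553,.034,.238]))
pose(np.array([(133,59),(257,53),(153,180),(245,176),(153,201),(245,197)])*k*1.25,H[:6],c)
```

```text
165 63
200 61
270 56
340 52
375 51
30 150 396
40 151 396
45 155 394
(array([0.55629497, 0.03419752, 0.24974928]), np.float64(9.802160340654353))
handle [0.59429987 0.0452051  0.09649007] yaw 0.23186802172485932 pitch deg(+ = blue down) 17.6307473154396 roll 0.13403548973887394 err 1.2422300456840958
```

>>> carry_out(
  moves=[0, 0, 0, -0.3, 0, 0, 0, 0, -0.3, 0, 0, 0, 0, 0, 0, 0, -0.6, -0.15, 0, 0, 0, -0.6, -0.15, 0, 0, 0, -0.6, -0.15, 0, 0, 0, -0.6, -0.15, 0, 0, 0, -0.6, -0.15, 0, 0, 0, -0.2, -0.05, 0, 0, 0, 0, 0, 0, 0],
)

```text
clock: 13.75
position: [0.5603, 0.0367, 0.0695]
ee_rot: [0.0, -0.093, 0.996, 0.0]
contact_force: [0.4, 0.2, -0.7]
width: 0.0499
```

>>> carry_out(
  moves=[0, 0, 0, 0, 0, 0, 0, 0, 0, 0, 0, 0, 0, -0.3, 0, 0, 0, 0, -0.3, 0, 0, 0, 0, -0.2, 0, 0, 0, 0, 0, 0, 0, 0, 0, 0, 0, 0, 0, 0, 0, 0, 0, 0, 0, 0, 0, 0, 0, 0, 0, 0],
)

```text
clock: 14.75
position: [0.5613, 0.0368, 0.0616]
ee_rot: [0.001, -0.093, 0.996, -0.0]
contact_force: [4.0, -0.3, 4.5]
width: 0.0497
```

>>> carry_out(
  moves=[0, 0.11, 0.03, -0.2, 0, 0, 0.11, 0.03, -0.2, 0, 0, 0.11, 0.03, -0.2, 0, 0, 0.11, 0.03, -0.2, 0, 0, 0.11, 0.03, -0.2, 0, 0, 0.11, 0.03, -0.2, 0, 0, 0, 0, 0, 0, 0, 0, 0, 0, 0, 0, 0, 0, 0, 0, 0, 0, 0, 0, 0],
)

```text
clock: 15.75
position: [0.5666, 0.0388, 0.049]
ee_rot: [-0.001, -0.093, 0.996, 0.0]
contact_force: [1.5, -1.1, 2.5]
width: 0.0496
```

>>> carry_out(
  moves=[0, 0.1, 0.02, -0.2, 0, 0, 0.1, 0.02, -0.2, 0, 0, 0, 0, 0, 0, 0, 0, 0, 0, 0, 0, 0, 0, 0, 0, 0, 0, 0, 0, 0, 0, 0, 0, 0, 0, 0, 0, 0, 0, 0, 0, 0, 0, 0, 0, 0, 0, 0, 0, 0],
)

```text
clock: 16.75
position: [0.5693, 0.0392, 0.0453]
ee_rot: [0.0, -0.093, 0.996, 0.0]
contact_force: [-0.7, 0.8, 0.2]
width: 0.0494
```

Run:
```python
from h import *
s=manip.get_state();print(s['position'],s['ee_rot'],s['clock'],s['contact_force'],s['width'])
snap('wrist','m.png',s=1.25)
```

```text
[0.56932267 0.03916459 0.04525507] [ 5.80163945e-05 -9.32989746e-02  9.95638106e-01  2.44815758e-04] 16.75 [-0.67657001  0.84975349  0.1670956 ] 0.04942929952881431
```

View pics/m.png

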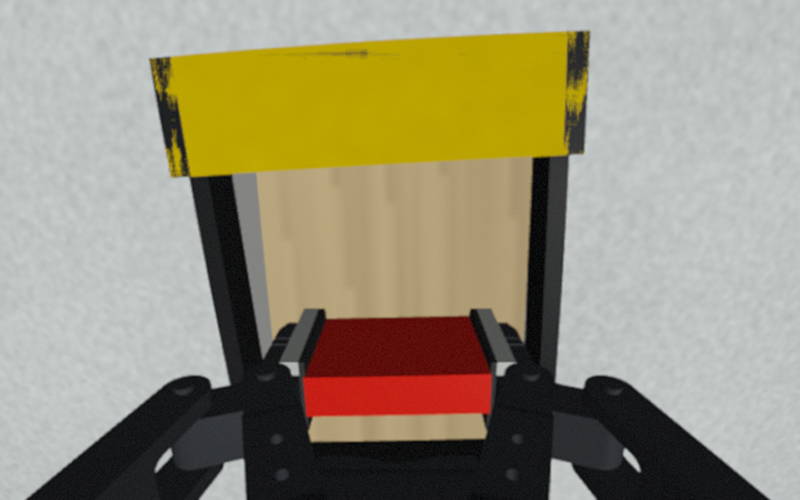

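The plate is under the lip and almost flat, but closer to the right (+y) wall than the left. I'll shift it 2 mm and press down.

>>> carry_out(
  moves=[0, 0.05, -0.2, 0, 0, 0, 0.1, 0.02, -0.2, 0, 0, 0.08, 0.02, -0.2, 0, 0, 0, 0, -0.1, 0, 0, 0, 0, -0.1, 0, 0, 0, 0, 0, 0, 0, 0, 0, 0, 0, 0, 0, 0, 0, 0, 0, 0, 0, 0, 0, 0, 0, 0, 0, 0],
)

```text
clock: 17.8
position: [0.5724, 0.0371, 0.0402]
ee_rot: [0.001, -0.094, 0.996, -0.0]
contact_force: [-0.5, -0.6, 6.0]
width: 0.0498
```

>>> carry_out(
  moves=[0, 0, 0, -0.1, 0, 0, 0, 0, -0.1, 0, 0, 0, 0, -0.1, 0, 0, 0, 0, 0, 0, 0, 0, 0, 0, 0, 0, 0, 0, 0, 0, 0, 0, 0, 0, 0, 0, 0, 0, 0, 0, 0, 0, 0, 0, 0, 0, 0, 0, 0, 0],
)

```text
clock: 18.8
position: [0.5725, 0.0371, 0.04]
ee_rot: [0.002, -0.094, 0.996, -0.0]
contact_force: [-5.6, -1.1, 23.6]
width: 0.0499
```

Run:
```python
from h import *
s=manip.get_state();print(s['position'],s['ee_rot'],s['clock'],s['contact_force'],s['width'])
snap('wrist','n.png',s=1.25)
```

```text
[0.57248217 0.03708847 0.04002668] [ 1.60029924e-03 -9.36751912e-02  9.95601413e-01 -4.73303733e-04] 18.8 [-5.63567497 -1.14114126 23.63942907] 0.04989106124769781
```

View pics/n.png

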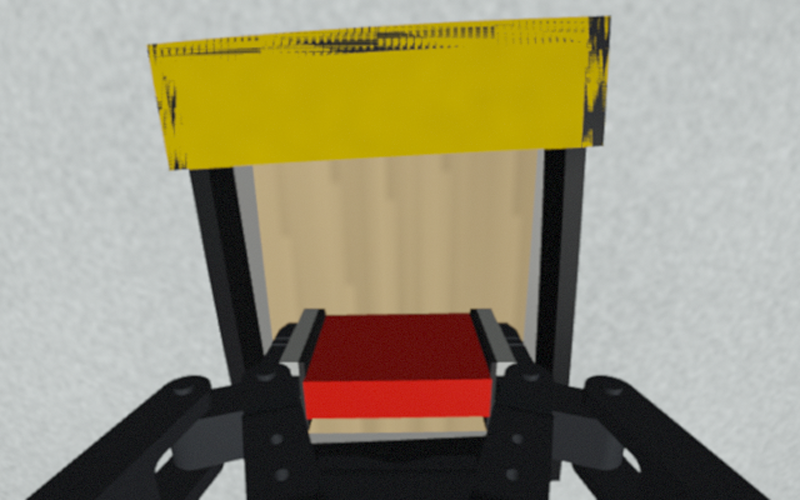

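The press bottomed out: 23.6 N with no further descent. The plate looks flat, with seat showing on both sides and at the far end. I'll relieve the load, open a little and lift.

>>> carry_out(
  moves=[0, 0, 0, 0.3, 0, 0, 0, 0, 0, 0, 70, 0, 0, 0, 0, 70, 0, 0, 0, 0, 70, 0, 0, 0, 0, 70, 0, 0, 0, 0, 70, 0, 0, 0, 0, 70, 0, 0, 0.5, 0, 70, 0, 0, 1, 0, 70, 0, 0, 2, 0],
)

```text
clock: 19.85
position: [0.5706, 0.0374, 0.0742]
ee_rot: [-0.001, -0.093, 0.996, 0.0]
contact_force: [1.1, 0.2, -0.2]
width: 0.0599
```

>>> carry_out(
  moves=[70, 0, 0, 3, 0, 70, 0, 0, 4, 0, 70, 0, 0, 4, 0, 70, -2, 0, 4, 0, 70, -4, 0, 2, 0, 70, -4.5, 0, 0, 0, 70, -4.5, 0, 0, 0, 70, -4.5, 0, 0, 0, 70, -2, 0, 0, 0, 70, 0, 0, 0, 0],
)

```text
clock: 20.85
position: [0.3535, 0.0376, 0.2453]
ee_rot: [0.001, -0.093, 0.996, -0.0]
contact_force: [-0.4, -0.2, 0.3]
width: 0.0599
```

Run:
```python
from h import *
s=manip.get_state();print(s['position'],s['clock'],s['contact_force'],s['width'])
snap('scene','o.png',(230,120,450,340),2); snap('top','p.png',(220,60,400,260),2.2)
a=cv2.imread('pics/o.png');b=cv2.imread('pics/p.png')
p=lambda m:cv2.copyMakeBorder(m,0,440-m.shape[0],0,0,cv2.BORDER_CONSTANT)
cv2.imwrite('pics/q.png',cv2.resize(np.hstack([p(a),p(b)]),None,fx=.95,fy=.95))
```

```text
[0.35350488 0.03764159 0.24528147] 20.85 [-0.37463308 -0.17132105  0.28821314] 0.05991818086074162
```

View pics/q.png

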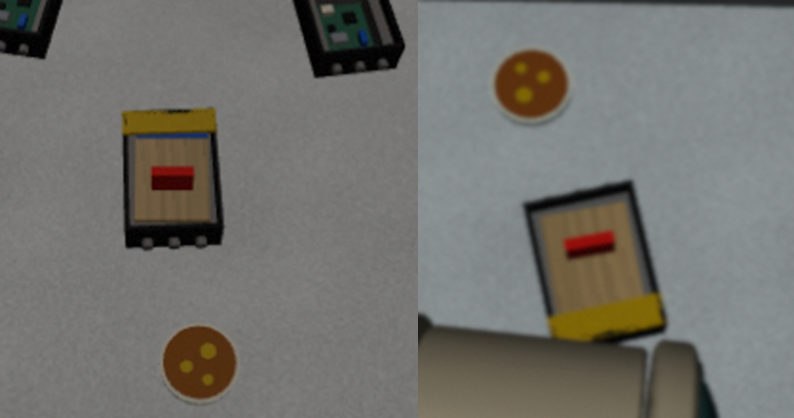

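Both views show the cover flat in the pocket with even gaps and its blue edge under the lip. The dish hasn't moved and the arm is clear, so I'll hand in.

```bash
python3 -c "from rig import manip; print(manip.sign_off())"
```

```text
the job is handed in; nothing more can be done
None
```

The plywood cover is down flat in the pocket of the farthest box, with its blue edge under the yellow lip. I handed the job in at about 21 s, under the 42 s limit.

**How it was done:** The moves only allow turns about the vertical, so I gripped the bar across its 50 mm length rather than along x as the task text says. I then pressed the cover's far end on the lip's top edge until it swung to about 17° in the grip. From there I slid the blue edge under the lip, turned the cover down about that edge, pressed it home, let go and backed away.

**Last checks:**
- **Seating:** before release, a 24 N press moved the cover no further down.
- **Final pictures:** the cover lies flat with similar gaps to both side walls and at the far end. The dish is where it was. The orange cover was outside the last crops, but the arm never went near it.
- **Forces:** the highest wrist force I read was about 26 N, while tilting the cover on the lip. Readings came only at the end of each move.

**Disagreements:** The top and wrist cameras differed by about 7 mm in y. I used a value in between, and moved the cover 2 mm sideways when it sat close to one wall. One fit to the lip corners was poor (about 10 pixels off), so I relied on it only as a rough check.

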